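# Hold a pressed bracket in the corner of a welding jig

### The arm

A 7-joint arm with a two-finger parallel gripper is mounted at the origin on the work surface. World frame = base frame: x ahead of the robot, y to its left, z up, the work surface at z = 0. Lengths are in m, angles in rad, forces in N, time in s.
With the tool pointing down it reaches from about 0.425 to 0.825 m from the base axis. Payload 3.6 kg.
Tool frame: the origin (TCP) lies where the fingers leave the gripper's body, on its centre line; the fingertips stand 73 mm ahead of it and the grasp point (between the pads) lies 54 mm ahead of it; x points along the fingers, y is the direction in which the jaws open and shut, and the axes are right-handed (so a half turn about x gives the same grasp; the last joint's range is limited). The gripper opens to 85 mm and grips with 20 to 120 N. Pads are 22 mm wide; open, the fingers measure 114 mm over their backs; the gripper's body (76 mm by 85 mm) begins 54 mm behind the grasp point. The pads swing forward as they close: fully open they stand 13 mm farther back than shut.
Start: joints at [-1.137, 0.615, -0.013, 1.423, 0.008, 1.103, -0.04], TCP at [0.288, 0.582, 0.304] pointing down, gripper open.
Joint ranges: [-3.12, 3.12], [-0.3, 2.06], [-1.34, 1.32], [0.26, 2.42], [-1.36, 4.5], [0.01, 1.98], [-2.84, 2.84]. Speed limits (rad/s): [2.79, 2.79, 3.14, 3.14, 3.14, 3.14, 3.14].

### API

Orientations are given as a unit quaternion [x, y, z, w].
In Python, from station import arm, snapshot, camera_info, ticket gives the robot as it stands. Calls block until the motion is done:
- arm.movep(position, orientation): joint-space move of the TCP to a pose.
- arm.line_to(position, velocity=0.15, ori=None): straight line of the TCP; ori=None keeps the orientation; velocity is the mean speed in m/s.
- arm.move_j(angles): joint-space move.
- arm.move_gripper(opening, effort=None): opening from 0.0 (shut) to 1.0 (fully open); effort is the grip in N (None keeps the last); returns when the fingers have stopped.
- arm.pause(seconds).
- arm.ik(position, orientation): joint angles nearest the present ones, or None.
- snapshot(name): name is "side" or "top"; returns the picture (420x560x3 uint8, blue, green, red); there is no depth.
- camera_info(name): a dict with "fx", "fy", "cx", "cy" (pixels), "R" (3x3) and "t" (3): a world point X has camera coordinates R X + t. Camera axes: x right, y down, z forward; pixel columns grow to the right and rows downward; lengths in m; the calibration is good to about 2 mm. A picture is of the moment at which its call begins. camera_info takes no time and is no camera call.
A pose or a line that the arm cannot do raises arm.MotionError and nothing moves.
- ticket.finish_job(): hands the job in, once; it reports no verdict.
Readings, each from a call of its own:
- arm.read_time(): time.
- arm.read_joint_positions(): joint angles.
- arm.read_dq(): joint speeds.
- arm.read_effort(): joint torques, N m.
- arm.read_tool_pos(): TCP position.
- arm.read_eef_rot(): TCP orientation.
- arm.read_ft_force(): force on the tool from outside, world axes, zero at the start.
- arm.read_wrist_torque(): the same for the moment, N m.
- arm.read_opening(): opening from 0.0 (shut) to 1.0 (fully open).
Only numpy, scipy, OpenCV 4.12 (cv2) and the standard library are available. Lean on these libraries where they do the work, as an engineer would, in place of code of your own. Each camera call takes 0.05 s, during which the arm holds its last target.

### The job

Lift the pressed steel bracket out of the open forming die and set it flat on the welding table, one open end of its ridge flat against the fence and its flange butted up to the stop block, ready to be tacked. Keep pressing it with one steady diagonal push, down on the table and against the fence at once (about 10 N each way), and finish while still holding it so: do not let go. Leave the metal can, the grinding disc and the tube offcut where they are.

Things in the scene. Friction and masses are not known exactly. Their poses are not given: they have to be found in the camera images.
- bracket_center (a point): centre, half-way up, of the pressed top-hat bracket (bare 4 mm steel, 0.2 to 0.4 kg): 60 mm long (x), 90 mm wide (y), 50 mm high; this point is 25 mm above its underside. A hollow ridge 24 mm wide, 50 mm high runs along x over all 60 mm; at its foot on each side a flat flange, 33 mm wide, 4 mm thick. z up. A half turn about z leaves it the same. Grip it across the ridge, fingers closing along y
- bracket: the same bracket, origin at the centre of its underside. It starts loose in the die, flanges down in the pocket, axes parallel to the die's, underside 10 mm and ridge top 60 mm above the table
- die: open lower forming die, grey block fixed to the table, 120 mm (x) by 160 mm (y) by 22 mm high, origin at the centre of its underside. Pocket 64 by 94 mm, floor 10 mm above the table, 2 mm play round the bracket. A rib 56 mm long (x), 10 mm wide, its top 40 mm above the table, stands inside the bracket's ridge: lift the bracket straight up, by at least 35 mm, to clear it
- fence: straight steel bar fixed to the table, 40 mm (x) by 260 mm (y) by 30 mm high, two bolt heads on top up to 37 mm. Origin at table height in the middle of its working face, which is its plane x = 0 and looks to its -x (the robot's side), where the work goes. z up
- stop: steel block fixed against the fence's working face (place along it varies), axes parallel to the fence's, 50 mm (x) by 30 mm (y) by 20 mm high, bolt head up to 26 mm. Origin at table height in the inner corner where its working face (plane y = 0, looking to +y) meets the fence's. The seated bracket's centre lies at x -30, y +45, z +25 mm from it, ridge square to the fence
- table: flat black steel welding table with a grid of bores, top at z = 0, rigid. Origin at the middle of its top. Bracket on table, fence or stop: bare steel, friction coefficient about 0.2
- can: bystander: metal can standing upright, 60 mm across, 150 mm tall, origin at the centre of its underside
- disc_center (a point): bystander: brown grinding disc lying flat, 115 mm across, 6 mm thick, its centre
- tube: bystander: square steel tube offcut lying flat, 100 mm (x) by 40 mm by 40 mm high, origin at the centre of its underside
Things that resemble listed ones, but are neither listed nor needed, are in the scene too. What is shaped like the stop but blue or turquoise is not meant.

How it is judged:
By the outcome, as a careful person would: the job done as asked, in the order asked, and still so for the second after the job is handed in, while the arm keeps its last pose, push and grip.
It also fails if it takes over 48 s, if anything falls off the work surface, if the arm or the gripper's body presses on something with over 40 N, if the wrist force passes 120 N, or if a joint passes its speed limit or range.

## Working session

There is one attempt and no reset: what is moved stays moved. The work goes in short steps, each a Python script; the robot and the scene stay as the last script left them, time stands still between calls to the robot, and variables do not carry over. Pictures are saved under pics/ and viewed, and the job is handed in when it is done.

```bash
mkdir -p pics; ls; python3 - <<'E'
from station import arm, snapshot, camera_info
import cv2,numpy as np
print(arm.read_time(),arm.read_tool_pos(),arm.read_eef_rot(),arm.read_ft_force())
for n in("top","side"):
    im=snapshot(n); cv2.imwrite(f"pics/{n}0.png",im)
    c=camera_info(n); R=np.array(c["R"]);t=np.array(c["t"])
    print(n,{k:c[k] for k in("fx","fy","cx","cy")},R.round(3).tolist(),"pos",(-R.T@t).round(3))
E
```

```text
pics
0.0 [0.28818509 0.58197651 0.30272312] [ 0.16021776  0.68870051 -0.16199952  0.68831536] [-0.8788892  -0.31529995  0.19943106]
top {'fx': 394.4945001805687, 'fy': 394.4945001805687, 'cx': 280.04630451238904, 'cy': 202.4231912561369} [[0.019, -1.0, -0.016], [-0.994, -0.017, -0.104], [0.104, 0.018, -0.994]] pos [ 0.47  -0.055  0.851]
side {'fx': 505.1988676663597, 'fy': 505.1988676663597, 'cx': 271.56091161570737, 'cy': 207.1370768109985} [[0.676, -0.737, -0.026], [-0.41, -0.347, -0.843], [0.612, 0.581, -0.537]] pos [-0.001 -0.589  0.561]
```

View pics/top0.png

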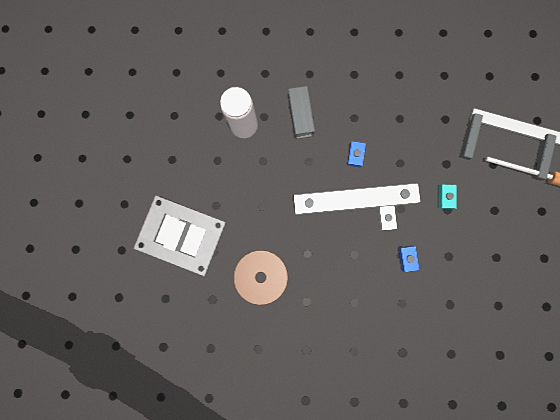

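View pics/side0.png

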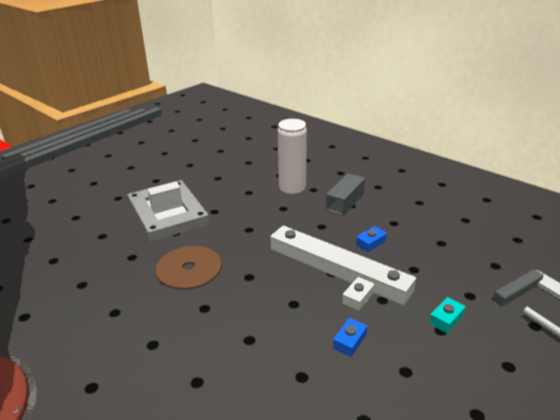

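Candidates at top-view pixels. The stop could be the white block (388,217), with blue look-alikes at (357,154) and (409,259) and a turquoise one at (449,196). By the description it is the white one touching the fence's robot-side face. The bracket can only be the light part in the grey die (180,236). The tube at (302,112) and the clamp at (510,140) are not it. Next I check close crops.

```bash
python3 - <<'E'
import cv2,numpy as np
t=cv2.imread("pics/top0.png");s=cv2.imread("pics/side0.png")
a=cv2.resize(t[190:282,130:232],(400,360),interpolation=cv2.INTER_CUBIC)
b=cv2.resize(t[175:245,285:430],(400,193),interpolation=cv2.INTER_CUBIC)
c=cv2.resize(s[175:240,120:212],(400,283),interpolation=cv2.INTER_CUBIC)
d=cv2.resize(s[220:310,262:422],(400,225),interpolation=cv2.INTER_CUBIC)
L=np.vstack([a,b]);Rr=np.vstack([c,d]);h=max(len(L),len(Rr))
p=lambda i:np.vstack([i,np.zeros((h-len(i),400,3),np.uint8)])
cv2.imwrite("pics/crop0.png",np.hstack([p(L),p(Rr)]))
E
```

```text
(no output)
```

View pics/crop0.png

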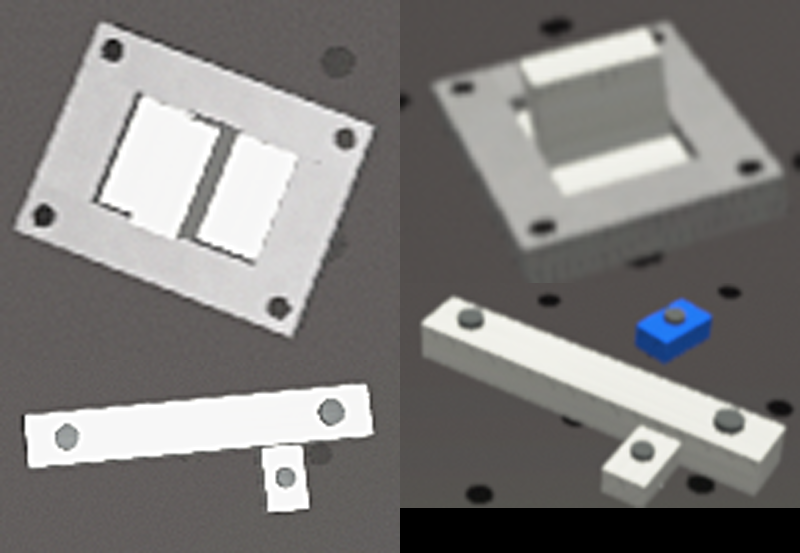

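```bash
cat > h.py <<'E'
import numpy as np,cv2
from station import camera_info
def ray(name,uv,z):
    c=camera_info(name);R=np.array(c["R"]);t=np.array(c["t"]);o=-R.T@t
    uv=np.atleast_2d(np.asarray(uv,float))
    d=np.c_[(uv[:,0]-c["cx"])/c["fx"],(uv[:,1]-c["cy"])/c["fy"],np.ones(len(uv))]@R
    return o+d*((z-o[2])/d[:,2])[:,None]
def proj(name,X):
    c=camera_info(name);q=np.atleast_2d(X)@np.array(c["R"]).T+np.array(c["t"])
    return np.c_[q[:,0]/q[:,2]*c["fx"]+c["cx"],q[:,1]/q[:,2]*c["fy"]+c["cy"]]
def rect(name,cnt,z):
    P=ray(name,cnt.reshape(-1,2),z)[:,:2]
    r=cv2.minAreaRect((P*1000).astype(np.float32))
    return r,cv2.boxPoints(r)
E
python3 - <<'E'
from h import *
im=cv2.imread("pics/top0.png");g=cv2.resize(cv2.cvtColor(im,cv2.COLOR_BGR2GRAY),None,fx=4,fy=4,interpolation=cv2.INTER_CUBIC)
sat=cv2.resize(cv2.cvtColor(im,cv2.COLOR_BGR2HSV)[...,1],None,fx=4,fy=4)
# upscaled pixel v -> (v+.5)/4-.5
def comps(mask,z,box,amin=300):
    m=np.zeros_like(mask);x0,y0,x1,y1=[4*b for b in box];m[y0:y1,x0:x1]=mask[y0:y1,x0:x1]
    cs,_=cv2.findContours(m,cv2.RETR_EXTERNAL,cv2.CHAIN_APPROX_NONE)
    for c in cs:
        if cv2.contourArea(c)<amin*4:continue
        uv=(c.reshape(-1,2)+.5)/4-.5
        r,b=rect("top",uv,z);print("z",z,np.round(r[0],1),np.round(r[1],1),round(r[2],2),"corners",b.round(1).tolist())
print("die");comps(((g>120)*255).astype(np.uint8),.022,(125,185,235,285))
print("white in die");comps(((g>220)*255).astype(np.uint8),.014,(140,195,220,270),60);comps(((g>220)*255).astype(np.uint8),.060,(140,195,220,270),60)
w=((g>150)&(sat<60)).astype(np.uint8)*255
w=cv2.morphologyEx(w,cv2.MORPH_OPEN,np.ones((3,3)))
print("fence+stop");
mf=w.copy();k=cv2.morphologyEx(w,cv2.MORPH_OPEN,cv2.getStructuringElement(cv2.MORPH_RECT,(120,30)))
comps(k,.030,(285,175,430,240))
comps(w,.030,(285,175,430,240))
st=w.copy();st[:4*207]=0;st[:,:4*375]=0
print("stop lower part");comps(st,.020,(375,207,402,235),50)
def edge(pts,z):
    P=ray("top",pts,z)[:,:2]*1000
    vx,vy,x,y=cv2.fitLine(P.astype(np.float32),cv2.DIST_HUBER,0,.01,.01).ravel();return (vx,vy,x,y),np.degrees(np.arctan2(vy,vx))
# fence lower edge, per column, left of stop
def low(c0,c1,r0,r1,mask):
    o=[]
    for c in range(4*c0,4*c1):
        i=np.flatnonzero(mask[4*r0:4*r1,c]);o.append(((c+.5)/4-.5,(4*r0+i.max()+1)/4-.5))
    return np.array(o)
print("fence face edge z30",edge(low(300,376,190,225,w),.03))
def lr(r0,r1,c0,c1,mask,f):
    return np.array([((4*c0+f(np.flatnonzero(mask[r,4*c0:4*c1]))+(f==np.max))/4-.5,(r+.5)/4-.5) for r in range(4*r0,4*r1)])
print("stop left z20",edge(lr(213,227,370,400,w,np.min),.02))
print("stop right z20",edge(lr(213,227,380,405,w,np.max),.02))
E
```

```text
die
z 0.022 [484.2 170.3] [162.9 122. ] 70.33 corners [[399.3999938964844, 114.0999984741211], [514.2999877929688, 73.0999984741211], [569.0999755859375, 226.5], [454.20001220703125, 267.5]]
white in die
z 0.014 [474.8 142.6] [35.8 61.8] 70.01 corners [[439.6000061035156, 136.3000030517578], [497.70001220703125, 115.19999694824219], [509.8999938964844, 148.8000030517578], [451.8999938964844, 170.0]]
z 0.014 [489.5 192.2] [46.5 67.9] 70.19 corners [[449.70001220703125, 181.8000030517578], [513.5, 158.89999389648438], [529.2999877929688, 202.60000610351562], [465.3999938964844, 225.60000610351562]]
z 0.06 [474.5 131.7] [33.8 58.4] 70.01 corners [[441.29998779296875, 125.80000305175781], [496.20001220703125, 105.80000305175781], [507.70001220703125, 137.60000610351562], [452.79998779296875, 157.60000610351562]]
z 0.06 [488.4 178.6] [43.9 64.1] 70.19 corners [[450.79998779296875, 168.8000030517578], [511.1000061035156, 147.10000610351562], [526.0, 188.39999389648438], [465.70001220703125, 210.10000610351562]]
fence+stop
z 0.03 [ 566.5 -199.5] [ 41.8 186.8] 6.32 corners [[535.5, -109.0], 
[... 178 characters left out ...]
703125, -338.20001220703125], [602.5999755859375, -328.0], [573.2999877929688, -67.19999694824219]]
stop lower part
z 0.02 [ 528.4 -267.4] [49.6 32.9] 6.33 corners [[501.8999938964844, -253.8000030517578], [505.5, -286.5], [554.7999877929688, -281.0], [551.2000122070312, -248.3000030517578]]
fence face edge z30 ((np.float32(0.11087813), np.float32(-0.993834), np.float32(543.4644), np.float32(-171.00542)), np.float32(-83.634056))
stop left z20 ((np.float32(0.99090177), np.float32(0.13458703), np.float32(525.32135), np.float32(-251.95238)), np.float32(7.734741))
stop right z20 ((np.float32(0.99317944), np.float32(0.11659601), np.float32(524.9981), np.float32(-283.8648)), np.float32(6.6956897))
```

```bash
cat >> h.py <<'E'
from scipy.spatial.transform import Rotation as Ro
BR=np.array([.4832,.1700]);YB=np.radians(-19.8)
YF=np.radians(6.37);COR=np.array([.5531,-.2497]);N=np.array([np.cos(YF),np.sin(YF)]);FY=np.array([-N[1],N[0]])
GOAL=COR-.030*N+.045*FY
def quat(yaw,flip=False):
    y=np.array([-np.sin(yaw),np.cos(yaw),0])*(-1 if flip else 1);x=np.array([0,0,-1.])
    return Ro.from_matrix(np.c_[x,y,np.cross(x,y)]).as_quat()
E
python3 - <<'E'
from h import *
from station import arm
def box(c,yaw,hx,hy,z):
    a=np.array([np.cos(yaw),np.sin(yaw)]);b=np.array([-a[1],a[0]])
    return np.array([[*(c+sx*hx*a+sy*hy*b),z] for sx,sy in((1,1),(1,-1),(-1,-1),(-1,1))])
sh=[box(BR,YB,.03,.012,.06),box(np.array([.4842,.1703]),np.radians(-19.65),.06,.08,.022),box(GOAL,YF,.03,.045,0),
    box(COR-.025*N-.015*FY,YF,.025,.015,.02)]
out=[]
for n in("top","side"):
    im=cv2.resize(cv2.imread(f"pics/{n}0.png"),None,fx=4,fy=4,interpolation=cv2.INTER_CUBIC)
    for q,c in zip(sh,[(0,0,255),(0,255,0),(255,0,255),(0,0,255)]):
        cv2.polylines(im,[np.int32((proj(n,q)+.5)*4)],True,c,1)
    for q in (sh[1],sh[2]):
        p=((proj(n,q).mean(0)+.5)*4).astype(int);out.append(cv2.resize(im[p[1]-200:p[1]+200,p[0]-260:p[0]+260],(400,300)))
cv2.imwrite("pics/ov.png",np.vstack([np.hstack(out[:2]),np.hstack(out[2:])]))
print(GOAL,arm.read_joint_positions())
for f in(0,1):
    print(f,arm.ik([*BR,.2],quat(YB,f)),arm.ik([*GOAL,.08],quat(YF,f)))
E
```

```text
[ 0.51829253 -0.20830628] [-1.13751457  0.61583897 -0.01263122  1.42476297  0.00809164  1.10339827
 -0.04041557]
0 [-0.37123153  0.54103024 -0.01434774  1.93959665  0.01203579  0.66104631
  0.83219017] [ 0.44966544  0.79038242 -0.16831122  1.88098526  0.25527607  0.49091078
  1.78644262]
1 [-0.8298158   0.63525137  0.69923545  1.95346638 -0.58459441  0.76433309
 -1.70548016] [ 0.13485166  0.81216169  0.33295352  1.89122688 -0.49743534  0.5202696
 -0.65091446]
```

View pics/ov.png

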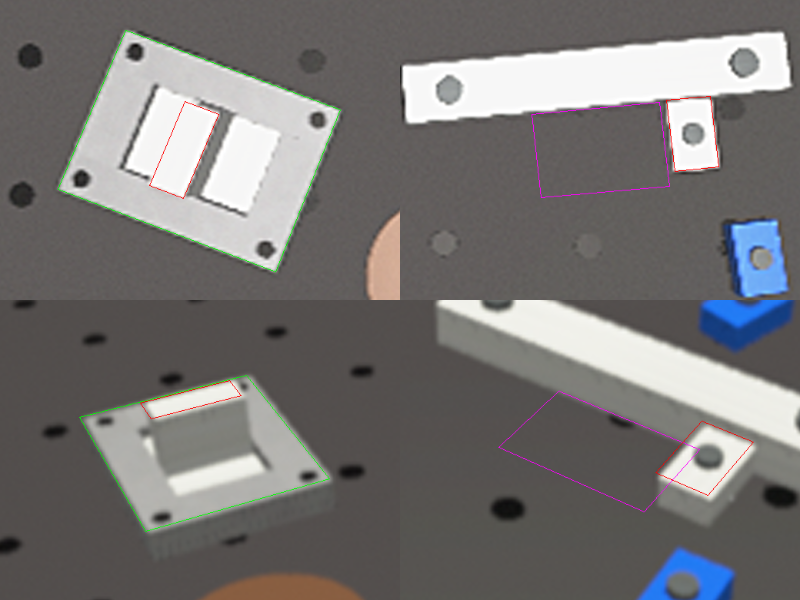

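Both views agree on the die, the ridge top and the stop. The side view puts them within about 1 mm of the positions from the top view. Next step is the grasp.

```bash
python3 - <<'E'
from h import *
from station import arm,snapshot
q=quat(YB)
arm.movep([*BR,.19],q);print(arm.read_time(),arm.read_tool_pos())
arm.line_to([*BR,.093],.12);print(arm.read_time(),arm.read_tool_pos(),arm.read_ft_force())
arm.move_gripper(0.0,60);print(arm.read_time(),arm.read_opening(),arm.read_ft_force(),arm.read_tool_pos())
cv2.imwrite("pics/side1.png",snapshot("side")[100:300,80:330])
E
```

```text
1.8167 [0.48328353 0.17164315 0.1902859 ]
2.775 [0.48360079 0.170292   0.09350521] [ 0.29446958  0.49647303 -0.2567574 ]
3.3667 0.2733273281810565 [-0.41945927 -0.4813173   2.72247537] [0.48338308 0.17008725 0.09339014]
```

View pics/side1.png

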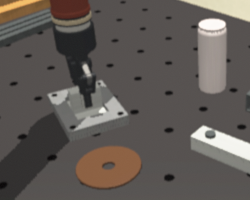

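The fingers hold the ridge in the die (crop pixel ~(88,95)). The opening of 0.273 is about 23 mm, which matches the 24 mm ridge. Now I lift it straight up and carry it over.

```bash
python3 - <<'E'
from h import *
from station import arm,snapshot
arm.line_to([*BR,.100],.05);print(arm.read_ft_force())
arm.line_to([*BR,.175],.12);print(arm.read_time(),arm.read_tool_pos(),arm.read_ft_force(),arm.read_opening())
S=GOAL-.015*N+.015*FY
arm.movep([*S,.165],quat(YF));print(arm.read_time(),arm.read_tool_pos(),arm.read_ft_force(),arm.read_opening())
cv2.imwrite("pics/side2.png",cv2.resize(snapshot("side")[130:330,220:470],(750,600)))
cv2.imwrite("pics/top2.png",snapshot("top"))
E
```

```text
[-0.20553208 -0.32999798 -2.63103327]
4.4833 [0.48263599 0.1697979  0.17442292] [ 0.37562579  0.5533247  -2.89224374] 0.27342493857795475
5.85 [ 0.50226605 -0.1930875   0.1648051 ] [ 0.82673238 -0.12398256 -2.51702233] 0.2716099011684768
```

View pics/side2.png

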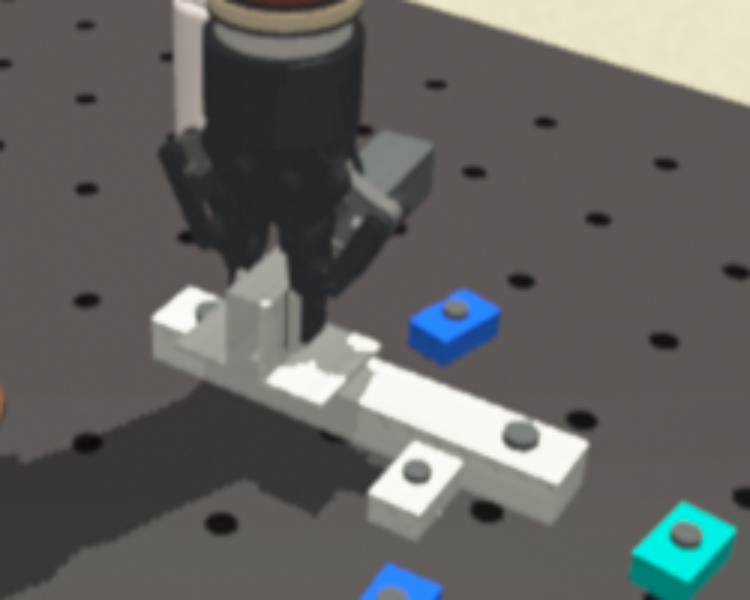

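View pics/top2.png

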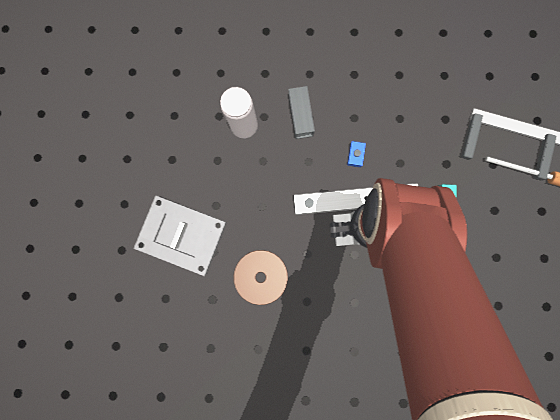

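The bracket hangs level and square in the jaws, short of the fence and left of the stop (side crop ~(290,350)). The die is empty at top (180,236). Now a guarded set-down.

```bash
cat >> h.py <<'E'
def avg(arm,n=4):
    F=[];T=[]
    for _ in range(n):
        F.append(arm.read_ft_force());T.append(arm.read_wrist_torque());arm.pause(.02)
    return np.mean(F,0),np.mean(T,0)
E
python3 - <<'E'
from h import *
from station import arm
S=GOAL-.015*N+.015*FY
arm.line_to([*S,.088],.10);arm.pause(.2)
b,bt=avg(arm,8);np.save("bias.npy",np.r_[b,bt]);print("bias",arm.read_time(),b,bt,arm.read_tool_pos())
z=.088
for k in range(12):
    z-=.0006;arm.line_to([*S,z],.03);F,T=avg(arm,2);f=F-b
    print(round(arm.read_time(),2),round(z,4),arm.read_tool_pos()[2].round(5),f.round(2),(T-bt).round(2))
    if f[2]>3:break
E
```

```text
bias 7.2 [ 0.03840098  0.11428959 -3.04553023] [-0.01216692 -0.01185608  0.00160715] [ 0.50187229 -0.19516365  0.08842193]
7.48 0.0874 0.08738 [-0.33  0.02 -0.74] [0.   0.06 0.  ]
7.77 0.0868 0.08673 [ 0.47 -0.08 -0.1 ] [-0. -0. -0.]
8.05 0.0862 0.08617 [ 0.23 -0.35 -0.55] [ 0.02  0.02 -0.01]
8.33 0.0856 0.08557 [-0.13  0.22 -0.42] [0.04 0.02 0.02]
8.62 0.085 0.08498 [ 0.19  0.01 -0.2 ] [ 0.03 -0.02 -0.04]
8.9 0.0844 0.08437 [-0.41 -0.07  0.27] [0.02 0.01 0.03]
9.18 0.0838 0.08378 [-0.54 -0.52  0.13] [0.01 0.01 0.01]
9.47 0.0832 0.0834 [0.1  0.24 2.36] [0.05 0.03 0.02]
9.75 0.0826 0.0834 [-1.47  0.2   8.42] [0.18 0.34 0.01]
```

```bash
python3 - <<'E'
from h import *
from station import arm
B=np.load("bias.npy");b,bt=B[:3],B[3:]
z=.0830
dx=-.015;dy=.015
def go(v=.03):
    P=GOAL+dx*N+dy*FY;arm.line_to([*P,z],v)
def rep(t):
    F,T=avg(arm,3);f=F-b;p=arm.read_tool_pos();e=p[:2]-GOAL
    r=np.array([f[:2]@N,f[:2]@FY,f[2]])
    print(t,round(arm.read_time(),2),"cmd",round(dx*1e3,2),round(dy*1e3,2),round(z,4),"act",(np.array([e@N,e@FY])*1e3).round(2),p[2].round(4),"F n,fy,z",r.round(2),"T",(T-bt).round(3));return r
dy=.004;go();rep("slide")
for k in range(12):
    dy-=.0008;go();r=rep("stop")
    if r[1]>4:break
E
```

```text
slide 10.32 cmd -15.0 4.0 0.083 act [-14.58   2.71] 0.0834 F n,fy,z [ 0.04 -1.73  8.09] T [0.033 0.083 0.005]
stop 10.62 cmd -15.0 3.2 0.083 act [-14.56   2.65] 0.0834 F n,fy,z [-0.42  0.23  8.74] T [ 0.117  0.074 -0.031]
stop 10.92 cmd -15.0 2.4 0.083 act [-14.56   2.37] 0.0834 F n,fy,z [-0.07  0.6   9.23] T [0.211 0.111 0.019]
stop 11.22 cmd -15.0 1.6 0.083 act [-14.51   1.81] 0.0834 F n,fy,z [-0.39  1.24  9.36] T [ 0.204  0.095 -0.012]
stop 11.52 cmd -15.0 0.8 0.083 act [-14.5    1.03] 0.0834 F n,fy,z [-0.07  1.08  8.76] T [ 0.228  0.109 -0.029]
stop 11.82 cmd -15.0 0.0 0.083 act [-14.47   0.3 ] 0.0834 F n,fy,z [0.03 1.22 8.87] T [ 0.256  0.11  -0.023]
stop 12.12 cmd -15.0 -0.8 0.083 act [-14.46  -0.44] 0.0834 F n,fy,z [0.22 1.4  8.83] T [0.265 0.076 0.009]
stop 12.42 cmd -15.0 -1.6 0.083 act [-14.45  -0.52] 0.0834 F n,fy,z [-0.3   2.41 10.13] T [0.353 0.102 0.005]
stop 12.72 cmd -15.0 -2.4 0.083 act [-14.49  -0.61] 0.0834 F n,fy,z [-0.37  3.26 10.37] T [0.542 0.17  0.008]
stop 13.02 cmd -15.0 -3.2 0.083 act [-14.48  -0.71] 0.0834 F n,fy,z [-0.47  5.14 11.27] T [ 0.75   0.205 -0.024]
```

The stop is contacted at −0.5 mm, as predicted. Now I slide to the fence while keeping a light push on the stop.

```bash
python3 - <<'E'
from h import *
from station import arm
B=np.load("bias.npy");b,bt=B[:3],B[3:]
z=.0830
dx=-.003;dy=-.0028
def go(v=.03):
    P=GOAL+dx*N+dy*FY;arm.line_to([*P,z],v)
def rep(t):
    F,T=avg(arm,3);f=F-b;p=arm.read_tool_pos();e=p[:2]-GOAL
    r=np.array([f[:2]@N,f[:2]@FY,f[2]])
    print(t,round(arm.read_time(),2),"cmd",round(dx*1e3,2),round(dy*1e3,2),round(z,4),"act",(np.array([e@N,e@FY])*1e3).round(2),p[2].round(4),"F n,fy,z",r.round(2),"T",(T-bt).round(3));return r
go();rep("slide")
for k in range(12):
    dx+=.0008;go();r=rep("fence")
    if r[0]<-6:break
E
```

```text
slide 13.62 cmd -3.0 -2.8 0.083 act [-2.74 -0.61] 0.0834 F n,fy,z [-1.4   4.87 11.1 ] T [ 0.629  0.234 -0.022]
fence 13.92 cmd -2.2 -2.8 0.083 act [-2.46 -0.62] 0.0834 F n,fy,z [-2.43  4.44 12.43] T [ 0.624  0.406 -0.023]
fence 14.22 cmd -1.4 -2.8 0.083 act [-1.86 -0.66] 0.0834 F n,fy,z [-2.96  4.59 12.55] T [ 0.627  0.464 -0.056]
fence 14.52 cmd -0.6 -2.8 0.083 act [-1.08 -0.66] 0.0834 F n,fy,z [-2.94  4.85 12.36] T [ 0.603  0.439 -0.065]
fence 14.82 cmd 0.2 -2.8 0.083 act [-0.97 -0.66] 0.0834 F n,fy,z [-4.44  4.97 13.7 ] T [ 0.623  0.614 -0.034]
fence 15.12 cmd 1.0 -2.8 0.083 act [-0.86 -0.67] 0.0834 F n,fy,z [-5.2   4.78 15.21] T [0.595 0.854 0.035]
fence 15.42 cmd 1.8 -2.8 0.083 act [-0.76 -0.67] 0.0834 F n,fy,z [-7.13  4.55 16.15] T [0.62  1.006 0.022]
```

```bash
python3 - <<'E'
from h import *
from station import arm,snapshot
B=np.load("bias.npy");b,bt=B[:3],B[3:]
z=.0830
dx=.0018;dy=-.0024
def go(v=.03):
    P=GOAL+dx*N+dy*FY;arm.line_to([*P,z],v)
def rep(t,n=5):
    F,T=avg(arm,n);f=F-b;p=arm.read_tool_pos();e=p[:2]-GOAL
    r=np.array([f[:2]@N,f[:2]@FY,f[2]])
    print(t,round(arm.read_time(),2),"cmd",round(dx*1e3,2),round(dy*1e3,2),round(z,4),"act",(np.array([e@N,e@FY])*1e3).round(2),p[2].round(4),"F n,fy,z",r.round(2),"T",(T-bt).round(3));return r
r=rep("start")
for k in range(12):
    dx+=np.clip((10.5+r[0])/2.2,-1.2,1.2)*1e-3*.8
    z+=np.clip((r[2]-11)/10,-.5,.5)*1e-3*.7
    go();r=rep("adj")
    if abs(r[0]+10.5)<.7 and abs(r[2]-11)<1:break
m=Ro.from_quat(arm.read_eef_rot()).as_matrix()
print("tool x axis",m[:,0].round(4),"yaw",np.degrees(np.arctan2(-m[0,1],m[1,1])),arm.read_opening())
cv2.imwrite("pics/side3.png",cv2.resize(snapshot("side")[200:340,260:435],(750,600),interpolation=cv2.INTER_CUBIC))
cv2.imwrite("pics/top3.png",cv2.resize(snapshot("top")[170:260,280:420],(784,504),interpolation=cv2.INTER_CUBIC))
E
```

```text
start 15.5 cmd 1.8 -2.4 0.083 act [-0.77 -0.66] 0.0834 F n,fy,z [-6.36  4.77 16.1 ] T [0.58  1.057 0.017]
adj 15.83 cmd 2.76 -2.4 0.0834 act [-0.65 -0.62] 0.0835 F n,fy,z [-7.44  4.14 15.21] T [0.485 1.194 0.096]
adj 16.17 cmd 3.72 -2.4 0.0836 act [-0.49 -0.66] 0.0835 F n,fy,z [-8.4   4.45 14.87] T [0.444 1.357 0.109]
adj 16.5 cmd 4.48 -2.4 0.0839 act [-0.38 -0.68] 0.0836 F n,fy,z [-8.86  4.44 14.64] T [0.405 1.523 0.134]
adj 16.83 cmd 5.08 -2.4 0.0842 act [-0.3  -0.69] 0.0836 F n,fy,z [-9.7   4.23 14.71] T [0.369 1.618 0.143]
adj 17.17 cmd 5.37 -2.4 0.0844 act [-0.27 -0.72] 0.0837 F n,fy,z [-9.52  3.82 13.44] T [0.333 1.668 0.123]
adj 17.5 cmd 5.73 -2.4 0.0846 act [-0.2 -0.7] 0.0837 F n,fy,z [-10.06   4.08  12.83] T [0.286 1.728 0.131]
adj 17.83 cmd 5.89 -2.4 0.0847 act [-0.17 -0.71] 0.0837 F n,fy,z [-10.03   4.04  12.65] T [0.311 1.726 0.13 ]
adj 18.17 cmd 6.06 -2.4 0.0848 act [-0.17 -0.71] 0.0837 F n,fy,z [-9.97  3.57 12.  ] T [0.293 1.757 0.133]
adj 18.5 cmd 6.25 -2.4 0.0849 act [-0.14 -0.72] 0.0837 F n,fy,z [-9.97  3.74 12.19] T [0.275 1.805 0.119]
adj 18.83 cmd 6.44 -2.4 0.085 act [-0.11 -0.72] 0.0837 F n,fy,z [-9.98  3.45 12.14] T [0.28  1.833 0.155]
adj 19.17 cmd 6.63 -2.4 0.0851 act [-0.09 -0.72] 0.0838 F n,fy,z [-10.31   3.17  11.95] T [0.274 1.85  0.162]
tool x axis [-0.017   0.0025 -0.9999] yaw 6.390292978426793 0.2741419615959685
```

View pics/side3.png

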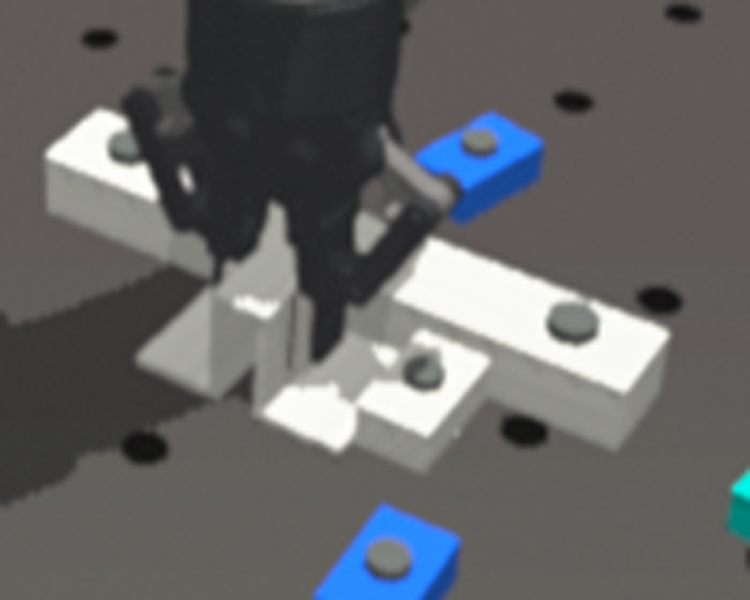

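View pics/top3.png

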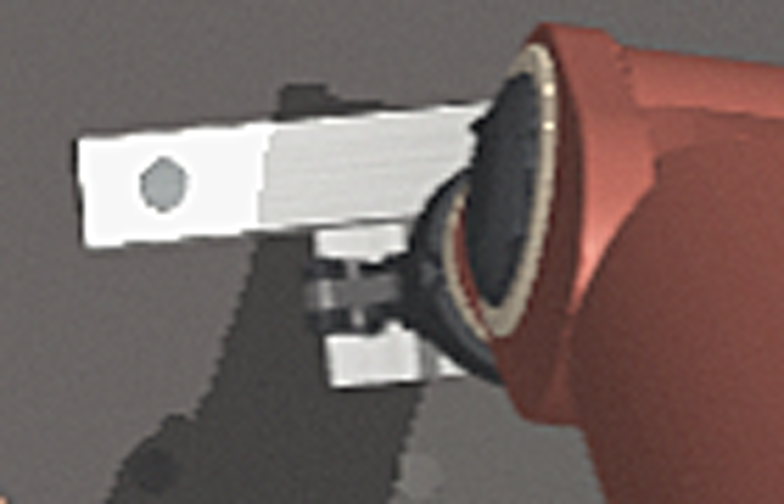

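Forces are near target. However, the tool axis reads 1° off vertical and the TCP rose 0.4 mm, so arm compliance is pitching the bracket's tail up. I counter-tilt the command about the grasp point.

```bash
cat >> h.py <<'E'
def tilt(m): # lean of tool tip toward N, toward FY
    return np.array([m[:2,0]@N,m[:2,0]@FY])
E
python3 - <<'E'
from h import *
from station import arm,snapshot
B=np.load("bias.npy");b,bt=B[:3],B[3:]
gx,gy,z,a=.00663,-.0024,.0851,0.   # grasp-point offsets; z = TCP height
R0=Ro.from_quat(quat(YF));FY3=np.array([*FY,0])
def go(v=.03):
    r=Ro.from_rotvec(-a*FY3)*R0;x=r.as_matrix()[:,0]
    P=np.array([*(GOAL+gx*N+gy*FY),z-.054])-.054*x
    arm.line_to(P,v,ori=r.as_quat())
def rep(t,n=5):
    F,T=avg(arm,n);f=F-b;p=arm.read_tool_pos();m=Ro.from_quat(arm.read_eef_rot()).as_matrix()
    g=p+.054*m[:,0];e=g[:2]-GOAL
    r=np.array([f[:2]@N,f[:2]@FY,f[2]]);ti=tilt(m)
    print(t,round(arm.read_time(),2),"cmd",round(gx*1e3,2),round(z,4),round(a,4),"grasp",(np.array([e@N,e@FY])*1e3).round(2),(g[2]*1e3).round(2),"F",r.round(1),"T",(T-bt).round(2),"tilt",ti.round(4));return r,ti
r,ti=rep("start")
for k in range(16):
    a+=np.clip(-ti[0],-.006,.006)
    gx+=np.clip((10.3+r[0])/2.2,-1,1)*1e-3*.5
    z+=np.clip((r[2]-11)/10,-.3,.3)*1e-3*.5
    go();r,ti=rep("adj")
    if abs(r[0]+10.3)<.8 and abs(r[2]-11)<1.2 and abs(ti[0])<.0012:break
np.save("cmd.npy",[gx,gy,z,a])
E
```

```text
start 19.35 cmd 6.63 0.0851 0.0 grasp [-0.99 -0.51] 29.76 F [-10.8   3.4  12. ] T [0.28 1.84 0.14] tilt [-0.0166  0.0043]
adj 19.68 cmd 6.52 0.0852 0.006 grasp [-1.04 -0.49] 29.65 F [-9.7  3.6 10.1] T [0.27 1.82 0.07] tilt [-0.0105  0.0045]
adj 20.02 cmd 6.64 0.0851 0.012 grasp [-1.08 -0.49] 29.53 F [-9.8  3.2 10.3] T [0.23 1.91 0.09] tilt [-0.0049  0.0046]
adj 20.35 cmd 6.75 0.0851 0.0169 grasp [-1.12 -0.51] 29.46 F [-9.4  3.3 10.4] T [0.15 2.07 0.12] tilt [-0.0005  0.0045]
adj 20.68 cmd 6.95 0.085 0.0174 grasp [-1.1 -0.5] 29.46 F [-9.7  3.6 11.4] T [0.17 2.13 0.08] tilt [-0.0004  0.0046]
```

```bash
python3 - <<'E'
from h import *
from station import arm,snapshot
B=np.load("bias.npy");b,bt=B[:3],B[3:]
gx,gy,z,a=np.load("cmd.npy");c=0.
R0=Ro.from_quat(quat(YF));FY3=np.array([*FY,0]);N3=np.array([*N,0])
def go(v=.03):
    r=Ro.from_rotvec(-a*FY3+c*N3)*R0;x=r.as_matrix()[:,0]
    P=np.array([*(GOAL+gx*N+gy*FY),z-.054])-.054*x
    arm.line_to(P,v,ori=r.as_quat())
def rep(t,n=6):
    F,T=avg(arm,n);f=F-b;p=arm.read_tool_pos();m=Ro.from_quat(arm.read_eef_rot()).as_matrix()
    g=p+.054*m[:,0];e=g[:2]-GOAL
    r=np.array([f[:2]@N,f[:2]@FY,f[2]]);ti=tilt(m)
    print(t,round(arm.read_time(),2),"cmd",round(gx*1e3,2),round(z,4),round(a,4),round(c,4),"grasp",(np.array([e@N,e@FY])*1e3).round(2),(g[2]*1e3).round(2),"F",r.round(1),"T",(T-bt).round(2),"tilt",ti.round(4),"yaw",np.degrees(np.arctan2(-m[0,1],m[1,1])).round(2));return r,ti
r,ti=rep("start")
for k in range(8):
    c+=np.clip(-ti[1],-.004,.004)
    a+=np.clip(.0015-ti[0],-.003,.003)
    gx+=np.clip((10.3+r[0])/2.2,-1,1)*1e-3*.5
    z+=np.clip((r[2]-11)/10,-.3,.3)*1e-3*.5
    go();r,ti=rep("adj")
    if k>2 and abs(r[0]+10.3)<.8 and abs(r[2]-11)<1.2 and np.abs(ti).max()<.0025:break
np.save("cmd.npy",[gx,gy,z,a,c])
arm.pause(1.0);rep("after 1 s",10);print(arm.read_opening())
cv2.imwrite("pics/side4.png",cv2.resize(snapshot("side")[200:340,260:435],(750,600),interpolation=cv2.INTER_CUBIC))
im=snapshot("top");cv2.imwrite("pics/top4.png",im)
E
```

```text
start 20.78 cmd 6.95 0.085 0.0174 0.0 grasp [-1.06 -0.52] 29.49 F [-10.1   4.   10.8] T [0.17 2.14 0.09] tilt [-0.0003  0.0045] yaw 6.37
adj 21.13 cmd 7.0 0.085 0.0192 -0.004 grasp [-1.08 -0.45] 29.41 F [-9.5  3.6 11.1] T [0.39 2.19 0.13] tilt [0.0013 0.0007] yaw 6.37
adj 21.48 cmd 7.17 0.085 0.0194 -0.0047 grasp [-1.11 -0.43] 29.38 F [-9.7  3.5 11.1] T [0.46 2.24 0.15] tilt [0.0011 0.0001] yaw 6.36
adj 21.83 cmd 7.32 0.085 0.0198 -0.0048 grasp [-1.09 -0.42] 29.36 F [-9.9  2.9 11.4] T [0.5  2.31 0.16] tilt [0.0012 0.0001] yaw 6.37
adj 22.18 cmd 7.4 0.0851 0.0201 -0.0049 grasp [-1.08 -0.43] 29.38 F [-10.4   2.9  11.5] T [0.53 2.32 0.15] tilt [ 0.0013 -0.    ] yaw 6.36
after 1 s 23.35 cmd 7.4 0.0851 0.0201 -0.0049 grasp [-1.09 -0.44] 29.38 F [-10.2   3.   11.6] T [0.52 2.3  0.16] tilt [ 0.0013 -0.    ] yaw 6.36
0.27504171301880137
```

View pics/side4.png

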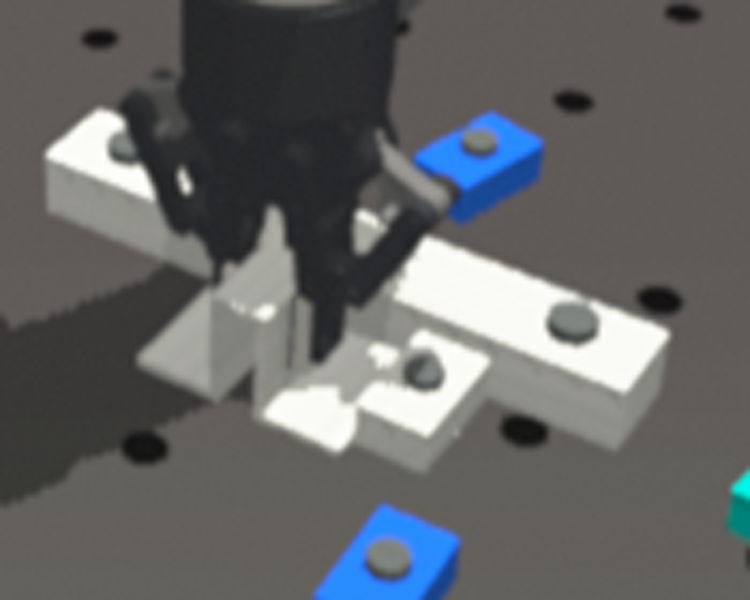

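View pics/top4.png

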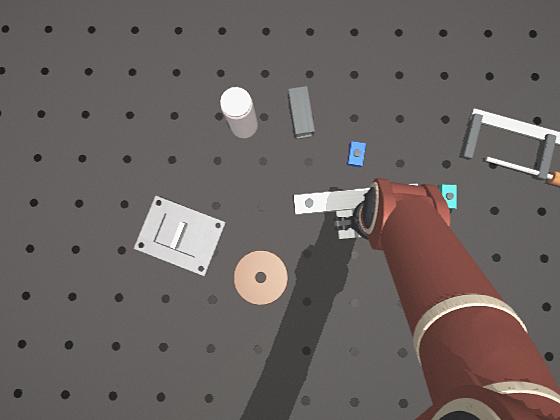

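The bracket sits against the fence and the stop (side crop flange/stop joint ~(355,410)). The can (238,105), disc (260,277) and tube (302,112) are where they were. The push held steady over a 1 s pause, so I hand in.

```bash
python3 - <<'E'
from station import arm,ticket
print(arm.read_time(),arm.read_ft_force(),arm.read_opening());print(ticket.finish_job())
E
```

```text
23.45 [-10.97249495   0.7425024    8.59647373] 0.2695538303166455
the job is handed in; nothing more can be done
None
```

I lifted the bracket straight out of the die and set it flat on the table. I slid it against the white stop, then the fence, and handed in at 23.5 s (limit 48 s) while still gripping and pressing it. The hand-in gives no verdict.

**Last checks before hand-in**
- **Push:** about 10 N against the fence and 11.6 N down on the table, plus a light 3 N against the stop. It stayed steady over a 1 s pause.
- **Level:** the tool was within 0.1° of vertical and its height matched first table contact.
- **Square to the fence:** tool yaw was 6.36°, against 6.37° measured for the fence.
- **Other objects:** the can, disc and tube showed no movement in the final top picture.

**What went wrong or disagreed**
- **Tilt under load:** as the push built up, arm compliance tipped the bracket by about 1°. I cancelled this by counter-tilting the commanded pose.
- **Fence contact:** I felt it about 1 mm before the position estimated from the cameras. That is within calibration and grip error, so I trusted the contact.
- **Flush contact:** this is inferred from forces, tool pose and the side view. The arm hid part of the bracket and the stop from the top camera.

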